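# Hang the pipette back in the crowded rack

### The job

Lift the pipette out of its single stand and hang it up in the one empty place of the pipette rack: feel gently for the slot of the empty hanger with the lip of the pipette's finger hook, press it down until the spring catch snaps over the lip and the pipette is fully home and hanging upright like the others, then let go. The hangers shift along their rail and crack if they are forced, so search with a light touch and press with no more than 15 N. Do not knock the pipettes on either side or disturb anything else on the bench.

Things in the scene. Friction and masses are not known exactly. Their poses are not given: they have to be found in the camera images.
- pipette_mid (a point): White hand pipette standing upright in the single stand, 218 mm tall, about 110 g. Point on its axis half-way up, 109 mm above its lower end; z up, +x to the side of its finger hook. Handle 32 mm (x) by 26 mm (y) from 29 mm below this point to 96 mm above it, a small button above reaches 109 mm; below the handle a 16 mm shaft goes down 80 mm into the stand
- pipette_grip (a point): Good place to grip the pipette: on its axis, in the handle, 18 mm under the handle's top and 78 mm above pipette_mid; grip across y (26 mm wide, flat sides), fingers from above. The hook's arm (14 mm wide, 6 mm thick) leaves the back of the handle at this height; its underside is 3 mm above this point
- pipette_lip (a point): Low end of the hook's downturned lip: centre of its round bead (6 mm thick, 16 mm wide along y, rounded ends), 30 mm behind the pipette's axis (+x) and 65 mm above pipette_mid. The bead's bottom is 3 mm below this point, the underside of the hook's arm 16 mm above it. Axes as pipette_mid
- stand: Single pipette stand, fixed: round foot 88 mm wide and upright tube 36 mm wide, 86 mm tall, bore 24 mm; the underside of the pipette's handle rests on the rim. Origin under its centre on the bench. Lift the pipette straight up by more than 80 mm to clear it
- rack: Pipette rack, fixed, 470 mm along y: base 12 mm thick, two posts, a rail with five places, a white hanger on each, a back rest bar below. Origin on the bench below the line of the hanger slots, half-way along. +x is its back: pipettes hang on its -x side, hooks to +x. Fronts of hangers and back rest lie 12.5 mm before the slot line: a hanging handle just clears them (1.5 mm)
- rack_middle (a point): Middle place of the rack's five, on the slot line, level with the hangers' flat tops (227 mm above the bench); axes as the rack's. The places lie 80 mm apart along y, but each hanger has been pushed up to 14 mm to either side of its place. The empty place is one of the three inner ones, the one where no pipette hangs. Where its hanger sits is NOT measured: find it by feel or sight
- rack_home (a point): Height at which the lip's bead ends up, 16 mm below rack_middle (same x, y). A hanger is a block 40 mm along y, 31 mm along x. The slot in its top is 19 mm along y, from 4.5 mm before to 10.5 mm behind the slot line, between solid 10 mm cheeks on which the bead lands if it is off the slot. The empty hanger gives a few mm along y under a side push of 2.5 N or more
- catch (a joint): Bent steel spring leaf inside the empty hanger's slot, in metres pushed back: 0 empty, 0.002 to 0.0035 as the bead passes its crest (10 mm below the hanger's top), back near 0 once it has snapped over the bead. It starts to resist when the lip point is about 4 mm below the top and takes some 4 to 12 N; then the hook's arm comes to rest on the hanger's front wall. Pressing with over 15 N risks cracking the hanger
- hung1_mid (a point): a bystander: another pipette of the same build, hanging caught in its own hanger beside the empty place or further along; this point is on its axis half-way up (109 mm above its lower end; its top is 255 mm above the bench). The nearest neighbour's axis can be 57 mm from the empty slot's middle, so open the fingers there only a little. Not to be knocked
- hung2_mid (a point): a bystander: another pipette of the same build, hanging caught in its own hanger beside the empty place or further along; this point is on its axis half-way up (109 mm above its lower end; its top is 255 mm above the bench). The nearest neighbour's axis can be 57 mm from the empty slot's middle, so open the fingers there only a little. Not to be knocked
- hung3_mid (a point): a bystander: another pipette of the same build, hanging caught in its own hanger beside the empty place or further along; this point is on its axis half-way up (109 mm above its lower end; its top is 255 mm above the bench). The nearest neighbour's axis can be 57 mm from the empty slot's middle, so open the fingers there only a little. Not to be knocked
- hung4_mid (a point): a bystander: another pipette of the same build, hanging caught in its own hanger beside the empty place or further along; this point is on its axis half-way up (109 mm above its lower end; its top is 255 mm above the bench). The nearest neighbour's axis can be 57 mm from the empty slot's middle, so open the fingers there only a little. Not to be knocked
- tipbox: a bystander: white box of pipette tips, 85 x 120 x 63 mm, origin under its centre
- slidebox: a bystander: wooden slide box, 90 x 170 x 32 mm, origin under its centre
- tuberack: a bystander: white tube rack with capped tubes, 70 x 160 x 92 mm, origin under its centre
- beaker: a bystander: glass beaker, 68 mm wide, 85 mm tall, origin under its centre
- reagent: a bystander: amber bottle, 60 mm wide, 140 mm tall, origin under its centre
- stain: a bystander: small glass jar, 44 mm wide, 85 mm tall, origin under its centre
Things that resemble listed ones, but are neither listed nor needed, are in the scene too. Leave any red look-alike of the part that bears pipette_mid alone. Leave any orange look-alike of the stand alone.

How it is judged:
By the outcome, as a careful person would: the job done as asked, in the order asked, and still so for the second after the job is handed in, with the robot touching nothing.
It also fails if it takes over 58 s, if anything falls off the work surface, if the arm or the gripper's body presses on something with over 40 N, if the wrist force passes 120 N, or if a joint passes its speed limit or range.

### The arm

A 7-joint arm with a two-finger parallel gripper is mounted at the origin on the work surface. World frame = base frame: x ahead of the robot, y to its left, z up, the work surface at z = 0. Lengths are in m, angles in rad, forces in N, time in s.
With the tool pointing down it reaches from about 0.35 to 0.9 m from the base axis. Payload 8.1 kg.
Tool frame: the origin (TCP) lies at the very end of the fingers, on their centre line; the grasp point (between the pads) lies 19 mm behind it; z points along the fingers, y is the direction in which the jaws open and shut (so a half turn about z gives the same grasp; the last joint's range is limited). The gripper opens to 92 mm and grips with 3 to 60 N. Pads are 19 mm wide; open, the fingers measure 130 mm over their backs; the gripper's body (75 mm by 190 mm) begins 47 mm behind the grasp point.
Start: joints at [1.028, 0.434, 0.025, 1.573, -0.012, 1.134, -0.075], TCP at [0.266, -0.566, 0.227] pointing down, gripper open.
Joint ranges: [-2.62, 2.62], [-0.44, 2.09], [-1.27, 1.32], [0.08, 2.57], [-1.32, 4.46], [0.12, 2], [-2.74, 2.74]. Speed limits (rad/s): [2.22, 2.22, 3.01, 3.01, 3.14, 3.14, 3.14].

### API

Orientations are given as a rotation vector (axis times angle).
In Python, from cell import observe, get_image, sign_off gives the robot as it stands.
- The arm moves only by the tool arm_command, never from a script. Its argument "deltas" is a list of rows, each an object with "xyz": the shift along the tool's x, y, z in cm, a list of three; "turn": the turn about the tool's z in degrees; "jaw": the closure in counts, from 0 (fully open) to 255 (shut). A call has 1 to 5 rows; each row is the pose to reach, as a shift and turn from the pose measured when the call began, along the tool's axes at that moment; what a row does not reach only later rows make up. A row lasts 1/12 s, in which the tool goes at most 41.7 mm and 7.16 degrees, less where a joint would pass 70% of its speed; a pose out of reach is approached as far as the arm can. A call with a gripper value outside its range is refused whole. The fingers move at their own pace and stop on an object; "force" is the grip in N (left out, the last holds). Time passes only in rows, so rows that repeat a pose let the fingers close. It gives the time, the measured TCP pose, the force and the opening at its end, in the units of the state.
- observe(): the state, without advancing time (a new reading comes with each control period).
- get_image(name): name is "side" or "top"; returns a dict with "frame" (420x560x3 uint8, red, green, blue), "depth" (420x560 float32, m along the optical axis (not along the pixel's ray), 0 where there is no reading), "camera_matrix" (3x3 intrinsics, pixels), "distortion" ([k1, k2, p1, p2, k3] as OpenCV has them; the pictures are not rectified), "cam_to_world" (4x4, takes a point from camera to world coordinates). Camera axes: x right, y up, looking along -z (the intrinsics and any distortion apply to the point x, -y, -z); pixel columns grow to the right and rows downward; lengths in m; the calibration is good to about 2 mm. A picture is of the moment at which its call begins.
- sign_off(): hands the job in, once; it reports no verdict.
The state is a dict: "clock": time; "joints": joint angles; "dq": joint speeds; "joint_efforts": joint torques, N m; "position": TCP position; "ee_rot": TCP orientation; "force": force on the tool from outside, world axes, zero at the start; "ft_torque": the same for the moment, N m; "width": opening from 0.0 (shut) to 1.0 (fully open).
Only numpy, scipy, OpenCV 4.12 (cv2) and the standard library are available. Lean on these libraries where they do the work, as an engineer would, in place of code of your own. Each camera call takes 0.05 s, during which the arm holds its last target.

## Working session

There is one attempt and no reset: what is moved stays moved. The work goes in short steps, Python scripts to look and compute and a tool call to move; the robot and the scene stay as the last step left them, time stands still between calls to the robot, and variables do not carry over. Pictures are saved under pics/ and viewed, and the job is handed in when it is done.

Besides the shell and the picture viewer there is one more tool, called after "Emit:" as a command line: name --argument value ..., lists and objects as JSON in quotes. arm_command: Moves the arm, as the interface text tells. Its arguments: {"type":"object","properties":{"deltas":{"type":"array","items":{"type":"object","properties":{"xyz":{"type":"array","items":{"type":"number"}},"turn":{"type":"number"},"jaw":{"type":"number"}}}},"force":{"type":"number"}},"required":["deltas"]}

```bash
ls; mkdir -p pics; cat > h.py <<'E'
import numpy as np, cv2
from cell import observe, get_image, sign_off
def save(n,fn,crop=None,scale=1):
    d=get_image(n); np.savez('last_'+n+'.npz',**{k:np.asarray(v) for k,v in d.items()})
    im=d['frame']
    if crop: im=im[crop[1]:crop[3],crop[0]:crop[2]]
    if scale!=1: im=cv2.resize(im,None,fx=scale,fy=scale,interpolation=cv2.INTER_CUBIC)
    cv2.imwrite('pics/'+fn,im[:,:,::-1]); return d
def load(n): return dict(np.load('last_'+n+'.npz'))
def crop(n,fn,c,scale):
    d=load(n); im=d['frame'][c[1]:c[3],c[0]:c[2]]
    cv2.imwrite('pics/'+fn,cv2.resize(im,None,fx=scale,fy=scale,interpolation=cv2.INTER_CUBIC)[:,:,::-1])
def ray(d,u,v):
    p=cv2.undistortPoints(np.array([[[u,v]]],float),d['camera_matrix'],d['distortion'])[0,0]
    return np.array([p[0],-p[1],-1.])
def px(d,u,v,z=None):
    """z None: depth; else intersect with plane z"""
    r=ray(d,u,v);T=d['cam_to_world']
    if z is None:
        return T[:3,:3]@(r*d['depth'][int(round(v)),int(round(u))])+T[:3,3]
    w=T[:3,:3]@r; o=T[:3,3]; return o+w*(z-o[2])/w[2]
def proj(d,P):
    T=d['cam_to_world'];p=T[:3,:3].T@(np.array(P)-T[:3,3])
    q=np.array([[p[0],-p[1],-p[2]]])
    return cv2.projectPoints(q,np.zeros(3),np.zeros(3),d['camera_matrix'],d['distortion'])[0][0,0]
E
python3 - <<'E'
from h import *
for n in('side','top'):
    d=save(n,n+'0.png'); print(n,d['camera_matrix'],d['distortion'],d['cam_to_world'])
o=observe();print(o)
E
```

```text
pics
side [[428.06461174   0.         277.63297276]
 [  0.         428.06461174 213.57781583]
 [  0.           0.           1.        ]] [0.01501869 0.         0.         0.         0.        ] [[-0.92923102  0.23138935 -0.28807755  0.17805851]
 [-0.3694724  -0.5912645   0.7168657   0.77267133]
 [-0.00445494  0.77257055  0.6349133   0.84271449]
 [ 0.          0.          0.          1.        ]]
top [[496.85078994   0.         278.32446222]
 [  0.         496.85078994 212.78050591]
 [  0.           0.           1.        ]] [-0.02535337  0.          0.          0.          0.        ] [[ 1.12246677e-02  9.89199599e-01 -1.46144315e-01  2.34991379e-01]
 [-9.99935671e-01  1.13425179e-02 -2.69014216e-05 -1.82736944e-02]
 [ 1.63103363e-03  1.46135215e-01  9.89263281e-01  1.75507239e+00]
 [ 0.00000000e+00  0.00000000e+00  0.00000000e+00  1.00000000e+00]]
{'clock': 0.1, 'joints': array([ 1.0284562 ,  0.43516293,  0.02501215,  1.57397967, -0.01159826,
        1.13397577, -0.07509755]), 'dq': array([-0.0014803 , -0.00278868, -0.00073598, -0.00086801, -0.00082697,
        0.00144234,  0.00050944]), 'joint_efforts': array([ 4.69415652e-03, -6.69127250e+01,  9.88441631e-01, -3.15146112e+01,
       -6.05526776e-02,  3.73812555e-02,  7.82335587e-05]), 'position': array([ 0.26581236, -0.56517616,  0.22602813]), 'ee_rot': array([-3.06471865e+00, -6.84750126e-01,  6.91134429e-04]), 'force': array([0.35852446, 0.22133644, 0.86116025]), 'ft_torque': array([-0.02371878, -0.00050988, -0.03311358]), 'width': 0.9991444232115776}
```

View pics/side0.png

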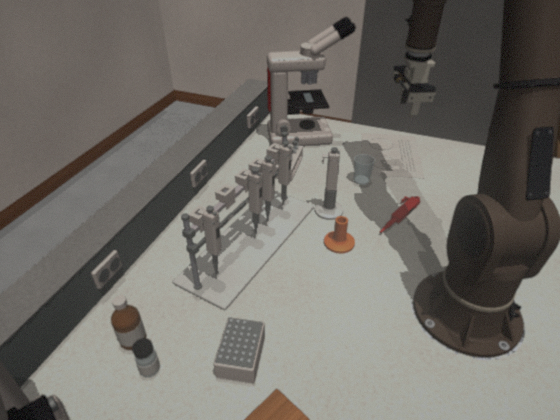

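View pics/top0.png

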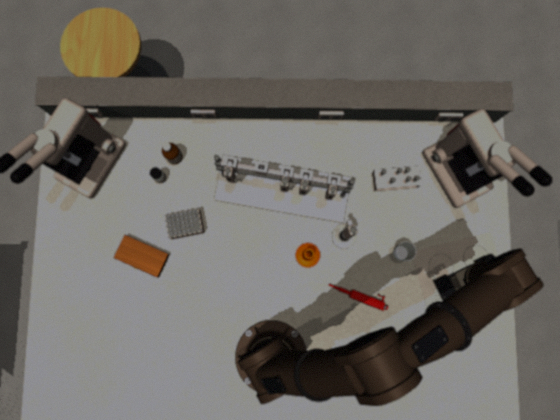

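Candidates: the white pipette in its stand (side 333,180; top 345,232), a red look-alike lying flat (side 403,210; top 360,297), an orange stand (side 340,240; top 308,254), and four white pipettes hanging in the rack. The empty place is near top (261,166). I'll check these in close crops.

```bash
python3 - <<'E'
from h import *
crop('top','t1.png',(200,140,365,255),4.8)
crop('side','s1.png',(170,105,370,255),4)
E
```

```text
(no output)
```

View pics/t1.png

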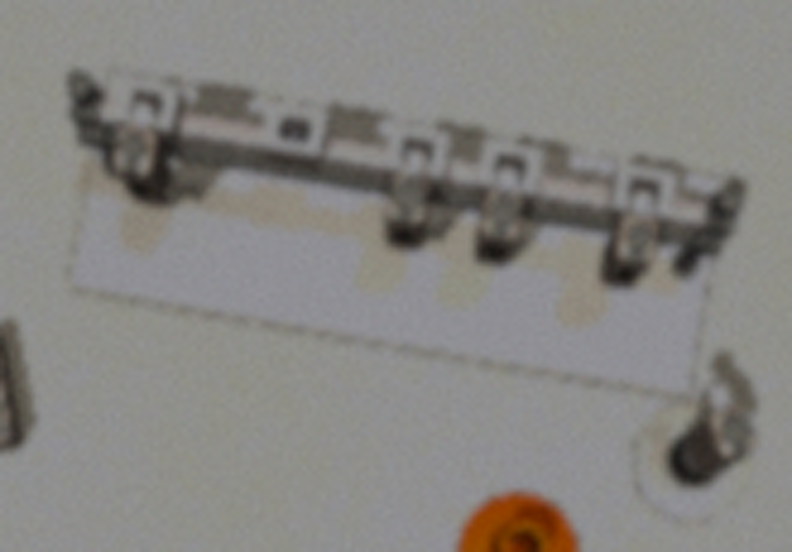

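View pics/s1.png

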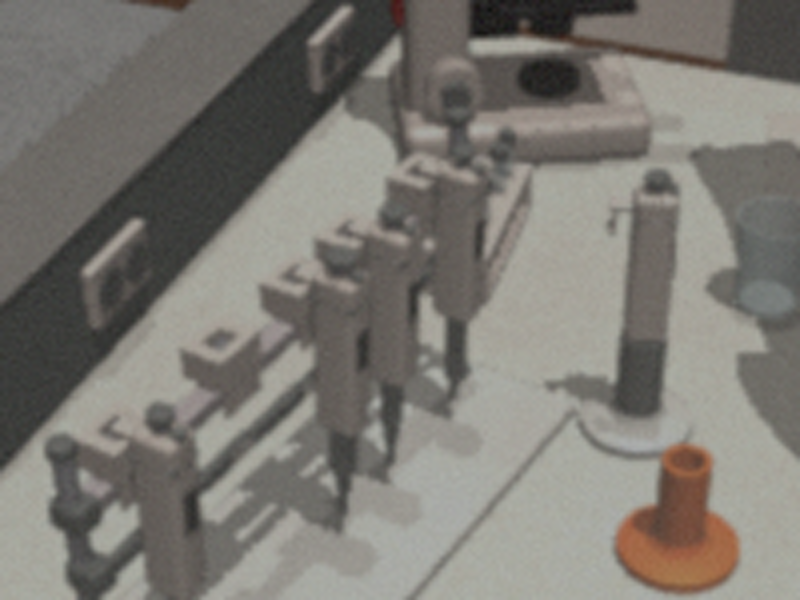

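```bash
cat >> h.py <<'E'
def cloud(d,c=None):
    H,W=d['depth'].shape
    vv,uu=np.mgrid[0:H,0:W]
    p=cv2.undistortPoints(np.stack([uu.ravel(),vv.ravel()],-1)[:,None].astype(float),d['camera_matrix'],d['distortion'])[:,0]
    r=np.c_[p[:,0],-p[:,1],-np.ones(len(p))]*d['depth'].ravel()[:,None]
    T=d['cam_to_world'];P=(r@T[:3,:3].T+T[:3,3]).reshape(H,W,3); P[d['depth']==0]=np.nan
    return P
E
python3 - <<'E'
from h import *
np.set_printoptions(precision=4,suppress=True,linewidth=150)
for n in('top','side'):
    d=load(n);P=cloud(d);c=d['frame'].astype(int)
    # pipette approx
    uv=(347,225) if n=='top' else (333,180)
    print(n,'approx',px(d,*uv), px(d,*((345,235) if n=='top' else (330,212))))
    # bench z noise
    b=P[300:330,150:200] if n=='top' else P[300:330,300:360]
    print('bench z',np.nanmean(b[...,2]),np.nanstd(b[...,2]))
t=load('top');s=load('side')
np.save('Pt.npy',cloud(t));np.save('Ps.npy',cloud(s))
# reference: rack base corners, hanger in top
for n,u,v in [('hangerE top',200+295/4.8,140+108/4.8)]: print(n,px(t,u,v),px(t,u,v,.227))
def cr(u,v):return 200+u/4.8,140+v/4.8
for u,v in [(72,290),(692,395)]: print('base corner',px(t,*cr(u,v),.012))
for u,v in [(686,460)]: print('foot c',px(t,*cr(u,v),.004))
E
```

```text
top approx [ 0.451  -0.2609  0.0166] [ 0.4061 -0.2412  0.1076]
bench z 4.96146409233414e-05 0.004241301294837382
side approx [ 0.4108 -0.2417  0.1237] [ 0.407  -0.2256  0.0164]
bench z 0.000380173862967538 0.0015270892552768345
hangerE top [0.6188 0.0366 0.234 ] [0.6206 0.0368 0.227 ]
base corner [0.5344 0.2077 0.012 ]
base corner [ 0.4611 -0.2516  0.012 ]
foot c [ 0.4138 -0.2478  0.004 ]
```

```bash
python3 - <<'E'
from h import *
Pt=np.load('Pt.npy').reshape(-1,3);Ps=np.load('Ps.npy').reshape(-1,3)
Ct=load('top')['frame'].reshape(-1,3);Cs=load('side')['frame'].reshape(-1,3)
def plot(P,C,x0,x1,y0,y1,zl,zh,s,fn):
    # image: up=+x, left=+y
    m=(P[:,0]>x0)&(P[:,0]<x1)&(P[:,1]>y0)&(P[:,1]<y1)&(P[:,2]>zl)&(P[:,2]<zh)
    im=np.zeros((int((x1-x0)*s),int((y1-y0)*s),3),np.uint8)
    for g in np.arange(np.ceil(x0*50)/50,x1,.02): im[int((x1-g)*s)-1,:]=60
    for g in np.arange(np.ceil(y0*50)/50,y1,.02): im[:,int((y1-g)*s)-1]=60
    for p in P[m]:
        f=(p[2]-zl)/(zh-zl); col=(int(255*f),120,int(255*(1-f)))
        cv2.circle(im,(int((y1-p[1])*s),int((x1-p[0])*s)),2,col,-1)
    cv2.imwrite('pics/'+fn,im[:,:,::-1]); print(fn,m.sum())
plot(Ps,Cs,.36,.48,-.30,-.18,.10,.23,5000,'cs_p.png')
plot(Pt,Ct,.36,.48,-.30,-.18,.10,.25,5000,'ct_p.png')
plot(Ps,Cs,.50,.72,-.25,.25,.18,.26,1500,'cs_r.png')
plot(Pt,Ct,.50,.72,-.25,.25,.18,.26,1500,'ct_r.png')
import cv2
a=cv2.imread('pics/cs_p.png');b=cv2.imread('pics/ct_p.png');cv2.imwrite('pics/cp.png',cv2.resize(np.hstack([a,b]),(800,400)))
a=cv2.imread('pics/cs_r.png');b=cv2.imread('pics/ct_r.png');cv2.imwrite('pics/cr.png',cv2.resize(np.vstack([a,b]),(680,600)))
E
```

```text
cs_p.png 477
ct_p.png 162
cs_r.png 3028
ct_r.png 1632
```

View pics/cp.png

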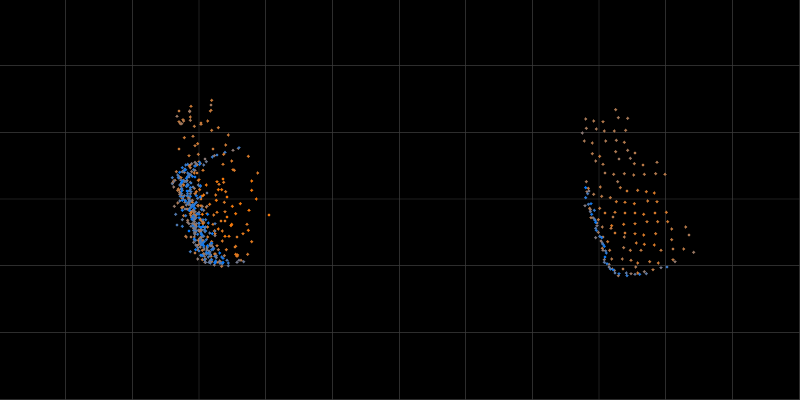

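View pics/cr.png

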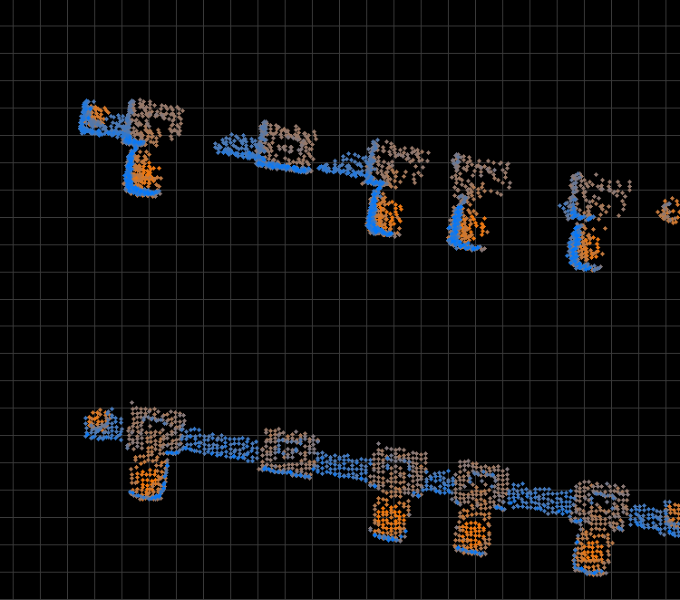

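```bash
cat > fit.py <<'E'
from h import *
from scipy.optimize import least_squares
np.set_printoptions(precision=4,suppress=True,linewidth=150)
def loc(P,c,yaw):
    dx=P[:,0]-c[0];dy=P[:,1]-c[1];C,S=np.cos(yaw),np.sin(yaw)
    return C*dx+S*dy,-S*dx+C*dy
def sdf(x,y,x0,x1,hy,r=0.004):
    cx=(x0+x1)/2;hx=(x1-x0)/2
    qx=np.abs(x-cx)-hx+r;qy=np.abs(y)-hy+r
    return np.hypot(np.maximum(qx,0),np.maximum(qy,0))+np.minimum(np.maximum(qx,qy),0)-r
def fitbox(P,g,x0,x1,hy,f=.001,yaw=None):
    def res(p): 
        x,y=loc(P,p[:2],p[2] if yaw is None else yaw);return sdf(x,y,x0,x1,hy)
    g=list(g) if yaw is None else list(g[:2])
    r=least_squares(res,g,loss='soft_l1',f_scale=f,x_scale=.01)
    return r.x,np.sqrt(np.mean(np.minimum(r.fun**2,1e-5)))
def sel(P,c,rad,z0,z1):
    m=(np.hypot(P[:,0]-c[0],P[:,1]-c[1])<rad)&(P[:,2]>z0)&(P[:,2]<z1);return P[m]
E
python3 - <<'E'
from fit import *
Pt=np.load('Pt.npy').reshape(-1,3);Ps=np.load('Ps.npy').reshape(-1,3)
for n,P in(('side',Ps),('top',Pt)):
    q=sel(P,(.415,-.246),.024,.100,.200)
    print(n,len(q),fitbox(q,(.415,-.246,.3),-.016,.016,.013))
    q=sel(P,(.415,-.246),.06,.205,.213); print('top face n',len(q),q.mean(0))
    q=sel(P,(.415,-.246),.024,.02,.080); print('stand tube',len(q))
    if len(q)>10:
        r=least_squares(lambda p:np.hypot(q[:,0]-p[0],q[:,1]-p[1])-.018,(.415,-.246),loss='soft_l1',f_scale=.001);print(r.x)
    # yaw of rack via back rest / front faces of rail
    # hung
    for c in [(.590,.153),(.556,-.023),(.545,-.083),(.53,-.172)]:
        q=sel(P,c,.028,.15,.235)
        f,e=fitbox(q,(*c,-.158),-.016,.016,.013);f2,e2=fitbox(q,(*c,-.158),-.016,.016,.013,yaw=-.158)
        print(n,'hung',len(q),f,e,f2,e2)
E
```

```text
side 334 (array([ 0.4185, -0.2509,  0.3222]), np.float64(0.0016314423894401272))
top face n 53 [ 0.4178 -0.244   0.209 ]
stand tube 187
[ 0.4184 -0.2506]
side hung 527 [ 0.5965  0.1419 -0.1361] 0.0016218748104073872 [0.5964 0.1419] 0.0016136416366182278
side hung 360 [ 0.5659 -0.0368 -0.1993] 0.0013185803054565437 [ 0.5666 -0.0118] 0.002235398236603939
side hung 339 [ 0.5467 -0.0748  0.3594] 0.002672627349881297 [ 0.5547 -0.0731] 0.0023054898503782023
side hung 324 [ 0.5383 -0.1878 -1.7348] 0.001657688707358111 [ 0.541  -0.1606] 0.0022599606921881532
top 60 (array([ 0.4154, -0.2516,  0.2981]), np.float64(0.0010286347093859142))
top face n 35 [ 0.4165 -0.2479  0.2085]
stand tube 36
[ 0.4145 -0.2515]
top hung 76 [ 0.5927  0.1417 -0.2026] 0.0013796258622408859 [0.5928 0.1417] 0.0014009705557592007
top hung 49 [ 0.5623 -0.0367 -0.1955] 0.0014415086645996127 [ 0.5624 -0.0366] 0.001457000510042227
top hung 51 [ 0.5523 -0.0981 -0.2084] 0.0014322736581481406 [ 0.5523 -0.0982] 0.0014772233531412796
top hung 61 [ 0.5374 -0.1863 -0.1508] 0.0013865453542685768 [ 0.5374 -0.1863] 0.0013901266929088286
```

```bash
python3 - <<'E'
from h import *
crop('top','t2.png',(240,150,285,185),16)
crop('side','s2.png',(205,175,245,210),18)
E
```

```text
(no output)
```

View pics/t2.png

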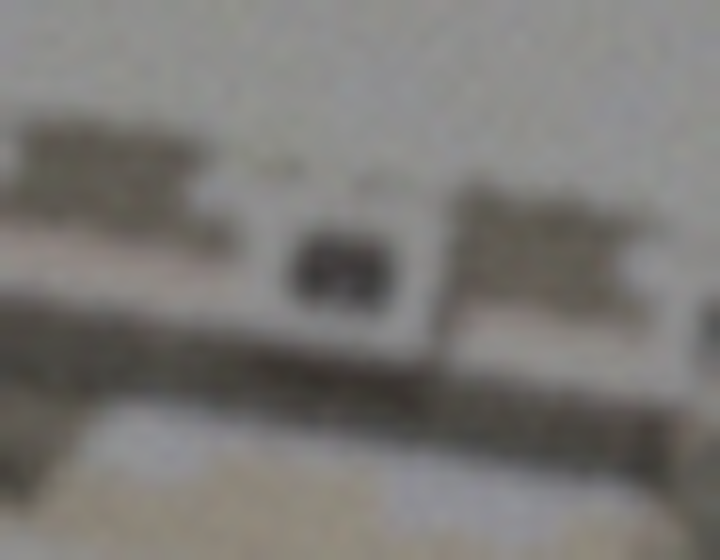

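View pics/s2.png

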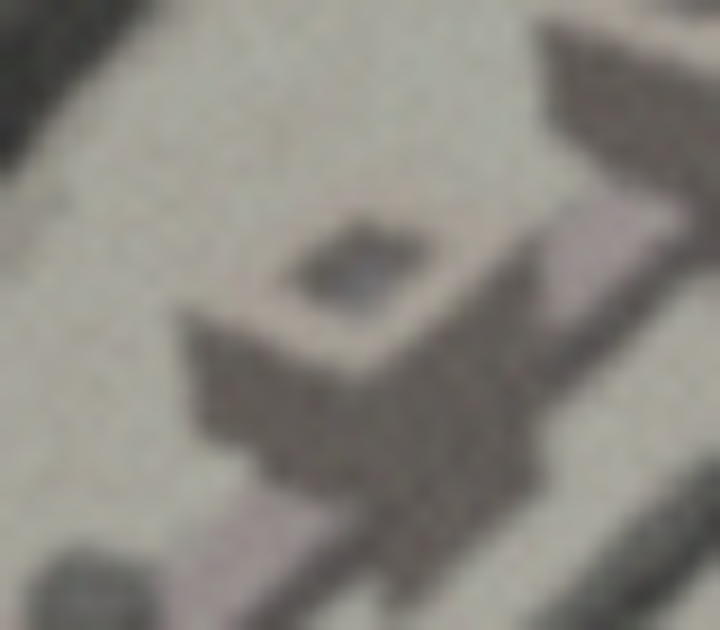

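```bash
python3 - <<'E'
from fit import *
t=load('top');s=load('side')
Z=.227
def T(U,V,z=Z): return px(t,(U+.5)/16-.5+240,(V+.5)/16-.5+150,z)
def S(U,V,z=Z): return px(s,(U+.5)/18-.5+205,(V+.5)/18-.5+175,z)
yaw=-.162;ex=np.array([np.cos(yaw),np.sin(yaw)]);ey=np.array([-np.sin(yaw),np.cos(yaw)])
print('top slot c',T(343,270),'side slot c',S(361,262))
for k,p in dict(Tfl=T(243,318),Tfr=T(432,362),Tbr=T(452,200),Sfl=S(353,375),Sbl=S(182,312),Sfr=S(532,237)).items():
    c=(T(343,270) if k[0]=='T' else S(361,262))[:2]
    print(k,p,'rel to slot c in rack axes',(p[:2]-c)@ex,(p[:2]-c)@ey)
a=S(532,237)-S(353,375);print('front edge dir',a,np.arctan2(a[0],-a[1]),np.hypot(*a[:2]))
# rack yaw from hanger top faces: fit with points of front faces of hangers and rail in side cloud
for n in('top','side'):
    P=np.load('P%s.npy'%n[0]).reshape(-1,3)
    for nm,z0,z1,lo,hi in(('basefront',.009,.02,None,None),):
        pass
d=t
# base front edge: subpixel in top image along several columns
g=cv2.cvtColor(d['frame'],cv2.COLOR_RGB2GRAY).astype(float)
E
python3 - <<'E'
from h import *
crop('top','t3.png',(205,190,355,230),5.2)
E
```

```text
top slot c [0.6079 0.0381 0.227 ] side slot c [0.6125 0.0372 0.227 ]
Tfl [0.598  0.0577 0.227 ] rel to slot c in rack axes -0.012933936919284359 0.01767241399265232
Tfr [0.5895 0.0203 0.227 ] rel to slot c in rack axes -0.015240727036947828 -0.02053897478217337
Tbr [0.6223 0.0169 0.227 ] rel to slot c in rack axes 0.017652820883204978 -0.018671006210255102
Sfl [0.6019 0.0604 0.227 ] rel to slot c in rack axes -0.014248840133794802 0.02108753524319061
Sbl [0.6297 0.0562 0.227 ] rel to slot c in rack axes 0.013901510940172054 0.0214382736730291
Sfr [0.5935 0.0236 0.227 ] rel to slot c in rack axes -0.016576764473786657 -0.016502059782632184
front edge dir [-0.0084 -0.0367  0.    ] -0.2238510268887474 0.03766161024090829
```

View pics/t3.png

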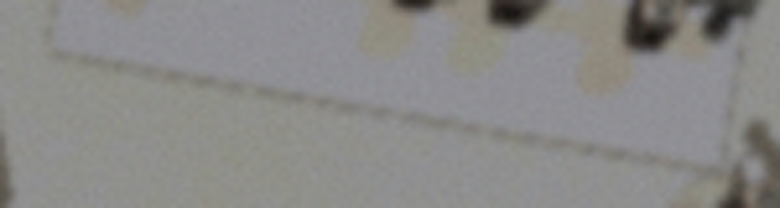

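```bash
python3 - <<'E'
from fit import *
t=load('top')
def T(U,V,z): return px(t,(U+.5)/5.2-.5+205,(V+.5)/5.2-.5+190,z)
for z in (0,.012):
    a=T(52,52,z);b=T(715,168,z);print(a,b,np.arctan2(a[0]-b[0],a[1]-b[1])*-1,np.hypot(*(a-b)[:2]))
# line fit of front faces (back rest / rail) using 3D points: rail and hanger fronts
for n in 'ts':
    P=np.load(f'P{n}.npy').reshape(-1,3)
    # hanger tops: mean x offset
    yaw=-.165
    C,S=np.cos(yaw),np.sin(yaw)
    m=(P[:,0]>.54)&(P[:,0]<.66)&(np.abs(P[:,1])<.22)&(P[:,2]>.21)&(P[:,2]<.238)
    q=P[m]; xs=C*q[:,0]+S*q[:,1]
    # rail: z ~ ?
    m=(P[:,0]>.52)&(P[:,0]<.66)&(np.abs(P[:,1])<.2)&(P[:,2]>.17)&(P[:,2]<.205)
    q=P[m]
    # robust line through rail-top points
    r=least_squares(lambda p:q[:,0]-p[0]-p[1]*q[:,1],(.6,.16),loss='soft_l1',f_scale=.005);print(n,len(q),r.x,-np.arctan(r.x[1]))
E
```

```text
[0.5394 0.2108 0.    ] [ 0.464  -0.2458  0.    ] -0.16368932849816303 0.4628060819217911
[0.5374 0.2092 0.012 ] [ 0.4624 -0.2443  0.012 ] -0.16368932849816295 0.4596417264217027
t 408 [0.5945 0.165 ] -0.1634806841645953
s 1055 [0.5802 0.241 ] -0.2364806355868502
```

```bash
cat > mv.py <<'E'
from h import *
from scipy.spatial.transform import Rotation as R
np.set_printoptions(precision=4,suppress=True,linewidth=150)
def to(x,y,z,yaw=None):
    o=observe();Rm=R.from_rotvec(o['ee_rot']).as_matrix()
    cur=np.degrees(np.arctan2(Rm[1,0],Rm[0,0]))
    d=Rm.T@(np.array([x,y,z])-o['position'])*100
    print('delta cm',d,'turn',None if yaw is None else -(yaw-cur),'| pos',o['position'],'yaw',cur,'tilt',Rm[:,2],'F',o['force'],'w',o['width'],'t',o['clock'])
E
python3 -c "
from mv import *
to(.4167,-.2512,.27,17.8)"
```

```text
delta cm [ 27.0165 -21.9959  -4.3709] turn 7.389476814174412 | pos [ 0.2658 -0.5652  0.226 ] yaw 25.189476814174412 tilt [-0.0007  0.0012 -1.    ] F [0.3585 0.2213 0.8612] w 0.9991444232115776 t 0.1
```

Emit:
arm_command --deltas '[{"xyz": [1, -1, -2], "turn": 1}, {"xyz": [4, -3.5, -4.4], "turn": 2}, {"xyz": [7, -6, -4.4], "turn": 4}, {"xyz": [10, -8.5, -4.4], "turn": 6}, {"xyz": [13, -11, -4.4], "turn": 7.4}]'

```text
schema error: expected keys xyz, turn, jaw
```

```bash
python3 -c "
from mv import *
to(.4167,-.2512,.27,17.8)"
```

```text
delta cm [ 27.0165 -21.9959  -4.3709] turn 7.389476814174412 | pos [ 0.2658 -0.5652  0.226 ] yaw 25.189476814174412 tilt [-0.0007  0.0012 -1.    ] F [0.3585 0.2213 0.8612] w 0.9991444232115776 t 0.1
```

Emit:
arm_command --deltas '[{"xyz": [1, -1, -2], "turn": 1, "jaw": 0}, {"xyz": [4, -3.5, -4.4], "turn": 2, "jaw": 0}, {"xyz": [7, -6, -4.4], "turn": 4, "jaw": 0}, {"xyz": [10, -8.5, -4.4], "turn": 6, "jaw": 0}, {"xyz": [13, -11, -4.4], "turn": 7.4, "jaw": 0}]'

```text
clock: 0.52
position: [0.3372, -0.4085, 0.2703]
ee_rot: [-3.103, -0.482, 0.0]
force: [1.5, 0.4, 0.0]
width: 1.001
```

```bash
python3 -c "
from mv import *
to(.4167,-.2512,.27,17.8)"
```

```text
delta cm [ 12.3517 -12.5741   0.0467] turn -0.12756533921899305 | pos [ 0.3372 -0.4085  0.2703] yaw 17.672434660781008 tilt [-0.0004  0.0011 -1.    ] F [1.4688 0.3719 0.0183] w 1.0010519562913147 t 0.5167
```

Emit:
arm_command --deltas '[{"xyz": [2.8, -2.8, 0], "turn": 0, "jaw": 0}, {"xyz": [5.6, -5.7, 0], "turn": 0, "jaw": 0}, {"xyz": [8.4, -8.6, 0], "turn": 0, "jaw": 0}, {"xyz": [11.0, -11.2, 0], "turn": 0, "jaw": 0}, {"xyz": [12.35, -12.57, 0], "turn": 0, "jaw": 0}]'

```text
clock: 0.93
position: [0.4185, -0.2464, 0.2704]
ee_rot: [-3.101, -0.49, -0.001]
force: [-0.3, -0.3, -0.6]
width: 1.001
```

```bash
python3 - <<'E'
from mv import *
to(.4167,-.2512,.174,17.8)
save('side','s4.png',(270,80,420,230),4)
save('top','t4.png',(300,170,410,270),6)
E
```

```text
delta cm [-0.3255  0.4224  9.6423] turn 0.15947802008322398 | pos [ 0.4185 -0.2464  0.2704] yaw 17.959478020083225 tilt [ 0.0002  0.0026 -1.    ] F [-0.3142 -0.2645 -0.571 ] w 1.0012592838917498 t 0.9333
```

View pics/s4.png

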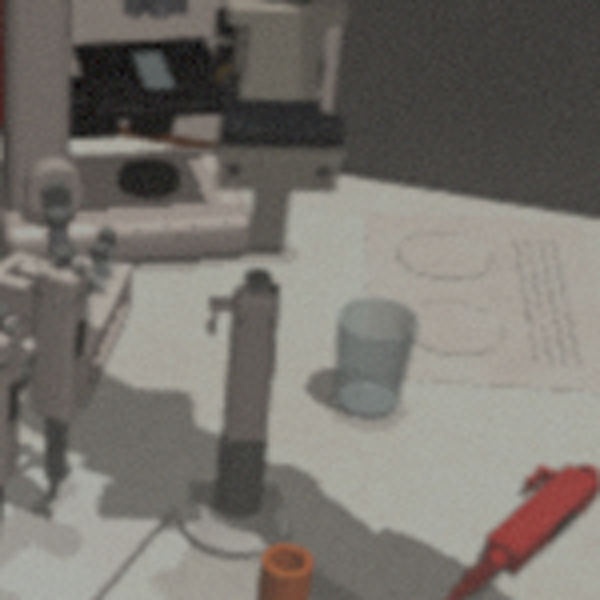

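Emit:
arm_command --deltas '[{"xyz": [-0.33, 0.42, 1.0], "turn": 0, "jaw": 0}, {"xyz": [-0.33, 0.42, 3.0], "turn": 0, "jaw": 0}, {"xyz": [-0.33, 0.42, 5.0], "turn": 0, "jaw": 0}, {"xyz": [-0.33, 0.42, 7], "turn": 0, "jaw": 0}, {"xyz": [-0.33, 0.42, 8], "turn": 0, "jaw": 0}]'

```text
clock: 1.45
position: [0.4144, -0.2529, 0.1874]
ee_rot: [-3.099, -0.489, 0.005]
force: [0.3, 0.6, -0.3]
width: 0.997
```

```bash
python3 - <<'E'
from mv import *
to(.4167,-.2512,.174,17.8)
save('side','s5.png',(290,110,380,220),6)
to(.4167,-.2512,.174,17.8)
E
```

```text
delta cm [ 0.2786 -0.0867  1.341 ] turn 0.13621181720602138 | pos [ 0.4144 -0.2529  0.1874] yaw 17.936211817206022 tilt [-0.0035  0.0036 -1.    ] F [ 0.3144  0.6345 -0.3182] w 0.997150351499912 t 1.45
delta cm [ 0.3044 -0.031   1.2587] turn 0.14777792003530976 | pos [ 0.414  -0.2525  0.1866] yaw 17.94777792003531 tilt [-0.0051  0.0045 -1.    ] F [-0.2255  1.0317 -1.5983] w 1.0013357007592936 t 1.5
```

View pics/s5.png

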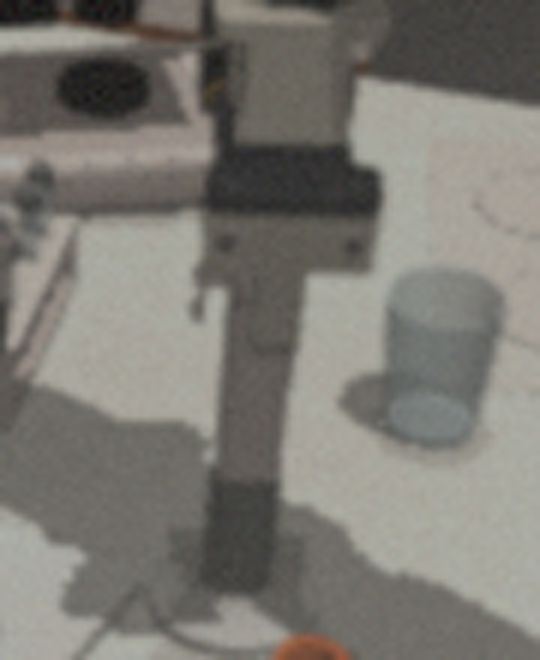

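Emit:
arm_command --deltas '[{"xyz": [0.3, -0.03, 0.6], "turn": 0, "jaw": 0}, {"xyz": [0.3, -0.03, 1.26], "turn": 0, "jaw": 0}, {"xyz": [0.3, -0.03, 1.26], "turn": 0, "jaw": 0}, {"xyz": [0.3, -0.03, 1.26], "turn": 0, "jaw": 0}, {"xyz": [0.3, -0.03, 1.26], "turn": 0, "jaw": 100}]' --force 10

```text
clock: 1.92
position: [0.417, -0.2514, 0.1745]
ee_rot: [-3.099, -0.489, 0.005]
force: [0.3, -1.0, 0.9]
width: 0.965
```

```bash
python3 - <<'E'
from mv import *
to(.4167,-.2512,.174,17.8)
E
```

```text
delta cm [-0.0248 -0.0336  0.0544] turn 0.14583618467195691 | pos [ 0.417  -0.2514  0.1745] yaw 17.945836184671958 tilt [-0.0042  0.0041 -1.    ] F [ 0.2782 -0.96    0.9495] w 0.9645501517543099 t 1.9167
```

Emit:
arm_command --deltas '[{"xyz": [0, 0, 0.05], "turn": 0, "jaw": 140}, {"xyz": [0, 0, 0.05], "turn": 0, "jaw": 180}, {"xyz": [0, 0, 0.05], "turn": 0, "jaw": 220}, {"xyz": [0, 0, 0.05], "turn": 0, "jaw": 255}, {"xyz": [0, 0, 0.05], "turn": 0, "jaw": 255}]' --force 10

```text
clock: 2.33
position: [0.4171, -0.2515, 0.1742]
ee_rot: [-3.099, -0.489, 0.005]
force: [-0.1, 0.5, 0.1]
width: 0.614
```

Emit:
arm_command --deltas '[{"xyz": [0, 0, 0], "turn": 0, "jaw": 255}, {"xyz": [0, 0, 0], "turn": 0, "jaw": 255}, {"xyz": [0, 0, 0], "turn": 0, "jaw": 255}, {"xyz": [0, 0, 0], "turn": 0, "jaw": 255}, {"xyz": [0, 0, 0], "turn": 0, "jaw": 255}]' --force 10

```text
clock: 2.75
position: [0.4171, -0.2514, 0.1742]
ee_rot: [-3.099, -0.489, 0.005]
force: [0.0, 0.2, 0.6]
width: 0.279
```

```bash
python3 - <<'E'
from mv import *
to(.4167,-.2512,.174,17.8)
E
```

```text
delta cm [-0.0338 -0.0315  0.0213] turn 0.15413405539576885 | pos [ 0.4171 -0.2514  0.1742] yaw 17.95413405539577 tilt [-0.0039  0.004  -1.    ] F [0.0315 0.249  0.6439] w 0.2791826570016418 t 2.75
```

Emit:
arm_command --deltas '[{"xyz": [0, 0, 0], "turn": 0, "jaw": 255}, {"xyz": [0, 0, 0], "turn": 0, "jaw": 255}, {"xyz": [0, 0, -0.8], "turn": 0, "jaw": 255}, {"xyz": [0, 0, -2.0], "turn": 0, "jaw": 255}, {"xyz": [0, 0, -3.5], "turn": 0, "jaw": 255}]' --force 40

```text
clock: 3.17
position: [0.4166, -0.2512, 0.2093]
ee_rot: [-3.097, -0.489, 0.008]
force: [-0.7, 0.3, -0.5]
width: 0.284
```

```bash
python3 - <<'E'
from mv import *
to(.417,-.2514,.294,17.8)
E
```

```text
delta cm [-0.0012 -0.0275 -8.466 ] turn 0.15699044685851504 | pos [ 0.4166 -0.2512  0.2093] yaw 17.956990446858516 tilt [-0.0056  0.0049 -1.    ] F [-0.6919  0.2624 -0.4562] w 0.28408369364013225 t 3.1667
```

Emit:
arm_command --deltas '[{"xyz": [0, 0, -2], "turn": 0, "jaw": 255}, {"xyz": [0, 0, -4.5], "turn": 0, "jaw": 255}, {"xyz": [0, 0, -7], "turn": 0, "jaw": 255}, {"xyz": [0, 0, -8.5], "turn": 0, "jaw": 255}, {"xyz": [0, 0, -8.5], "turn": 0, "jaw": 255}]'

```text
clock: 3.58
position: [0.4186, -0.2523, 0.2981]
ee_rot: [-3.101, -0.49, 0.0]
force: [0.8, -0.2, -0.6]
width: 0.281
```

```bash
python3 - <<'E'
from mv import *
save('side','s6.png',(230,60,430,210),4)
to(.479,.0594,.294,-9.4)
E
```

```text
delta cm [ 15.4163 -27.736    0.2952] turn 27.354470388856484 | pos [ 0.4178 -0.252   0.2961] yaw 17.954470388856485 tilt [-0.0026  0.0033 -1.    ] F [ 0.5921 -0.6176 -2.0799] w 0.28320275870059153 t 3.6333
```

View pics/s6.png

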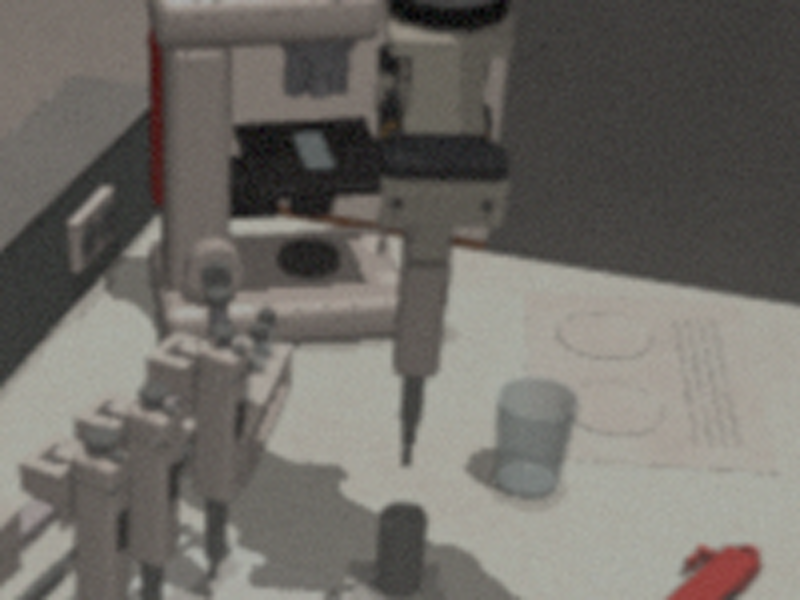

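Emit:
arm_command --deltas '[{"xyz": [1, -1.8, 0.1], "turn": 3, "jaw": 255}, {"xyz": [2.8, -5.0, 0.2], "turn": 7, "jaw": 255}, {"xyz": [4.6, -8.2, 0.3], "turn": 12, "jaw": 255}, {"xyz": [6.4, -11.4, 0.3], "turn": 17, "jaw": 255}, {"xyz": [8.2, -14.6, 0.3], "turn": 22, "jaw": 255}]'

```text
clock: 4.05
position: [0.45, -0.0862, 0.2924]
ee_rot: [-3.136, 0.118, 0.007]
force: [1.6, -0.2, -0.7]
width: 0.28
```

```bash
python3 - <<'E'
from mv import *
to(.479,.0594,.294,-9.4)
E
```

```text
delta cm [  1.7921 -14.7387  -0.1242] turn 5.072363545571135 | pos [ 0.45   -0.0862  0.2924] yaw -4.327636454428865 tilt [-0.0046  0.0036 -1.    ] F [ 1.6219 -0.1955 -0.7333] w 0.27963833620412 t 4.05
```

Emit:
arm_command --deltas '[{"xyz": [0.5, -4.0, -0.1], "turn": 2, "jaw": 255}, {"xyz": [1.0, -8.0, -0.1], "turn": 4, "jaw": 255}, {"xyz": [1.5, -11.5, -0.1], "turn": 5.07, "jaw": 255}, {"xyz": [1.79, -13.8, -0.1], "turn": 5.07, "jaw": 255}, {"xyz": [1.79, -14.7, -0.1], "turn": 5.07, "jaw": 255}]'

```text
clock: 4.47
position: [0.4785, 0.0634, 0.2926]
ee_rot: [-3.127, 0.249, 0.011]
force: [-0.6, 0.0, -0.7]
width: 0.279
```

Emit:
arm_command --deltas '[{"xyz": [0, 0, 0], "turn": 0, "jaw": 255}, {"xyz": [0, 0, 0], "turn": 0, "jaw": 255}, {"xyz": [0, 0, 0], "turn": 0, "jaw": 255}]'

```text
clock: 4.72
position: [0.478, 0.0618, 0.2919]
ee_rot: [-3.128, 0.251, 0.013]
force: [0.9, 0.1, -1.5]
width: 0.278
```

```bash
python3 - <<'E'
from mv import *
to(.479,.0594,.294,-9.4)
save('side','s7.png',(150,60,350,210),4)
save('top','t7.png',(220,130,340,230),6)
to(.479,.0594,.294,-9.4)
E
```

```text
delta cm [ 0.133   0.2187 -0.2086] turn 0.22825215279367406 | pos [0.478  0.0618 0.2919] yaw -9.171747847206326 tilt [-0.0077  0.0042 -1.    ] F [ 0.8833  0.1094 -1.505 ] w 0.2784110749148363 t 4.7167
delta cm [ 0.1     0.2016 -0.1654] turn 0.16449763323696232 | pos [0.4783 0.0616 0.2924] yaw -9.235502366763038 tilt [-0.0068  0.0044 -1.    ] F [ 0.0659 -0.6479 -1.2856] w 0.2795592597991656 t 4.8167
```

View pics/s7.png

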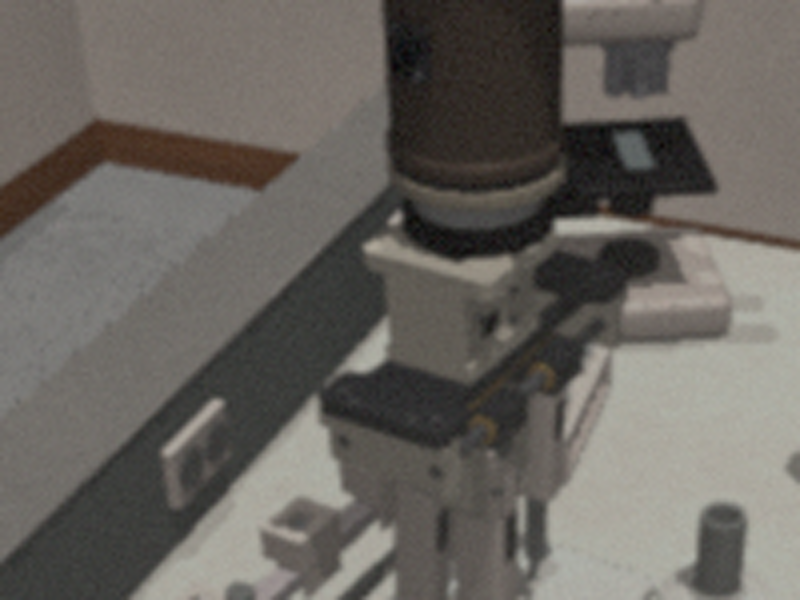

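View pics/t7.png

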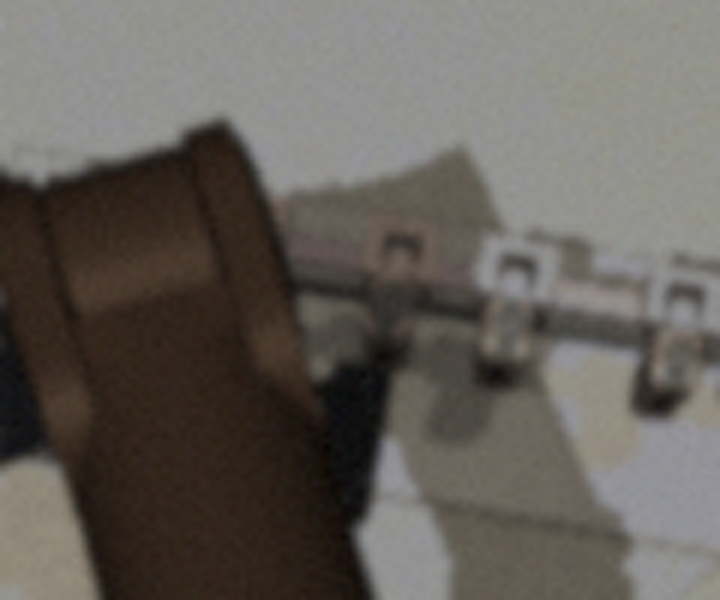

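```bash
python3 - <<'E'
from mv import *
to(.5678,.0446,.262,-9.4)
E
```

```text
delta cm [9.1259 0.2474 2.9676] turn 0.16449763323696232 | pos [0.4783 0.0616 0.2924] yaw -9.235502366763038 tilt [-0.0068  0.0044 -1.    ] F [ 0.0659 -0.6479 -1.2856] w 0.2795592597991656 t 4.8167
```

Emit:
arm_command --deltas '[{"xyz": [1.2, 0.2, 0.3], "turn": 0.1, "jaw": 255}, {"xyz": [3.5, 0.25, 0.8], "turn": 0.16, "jaw": 255}, {"xyz": [5.8, 0.25, 1.4], "turn": 0.16, "jaw": 255}, {"xyz": [7.8, 0.25, 1.9], "turn": 0.16, "jaw": 255}, {"xyz": [8.6, 0.25, 2.2], "turn": 0.16, "jaw": 255}]'

```text
clock: 5.23
position: [0.5651, 0.0428, 0.2684]
ee_rot: [-3.128, 0.262, 0.011]
force: [0.6, 0.6, -0.8]
width: 0.282
```

```bash
python3 - <<'E'
from mv import *
to(.5678,.0446,.262,-9.4)
save('side','s8.png',(150,80,310,230),5)
to(.5678,.0446,.262,-9.4)
E
```

```text
delta cm [ 0.2365 -0.2222  0.6432] turn -0.19054588302741848 | pos [0.5651 0.0428 0.2684] yaw -9.590545883027419 tilt [-0.0068  0.0035 -1.    ] F [ 0.5745  0.5707 -0.8192] w 0.28229811886622247 t 5.2333
delta cm [ 0.2538 -0.2092  0.5889] turn -0.18756200151976188 | pos [0.565  0.0429 0.2679] yaw -9.587562001519762 tilt [-0.0077  0.0037 -1.    ] F [ 1.5157 -0.5778 -1.8253] w 0.2775136978309678 t 5.2833
```

View pics/s8.png

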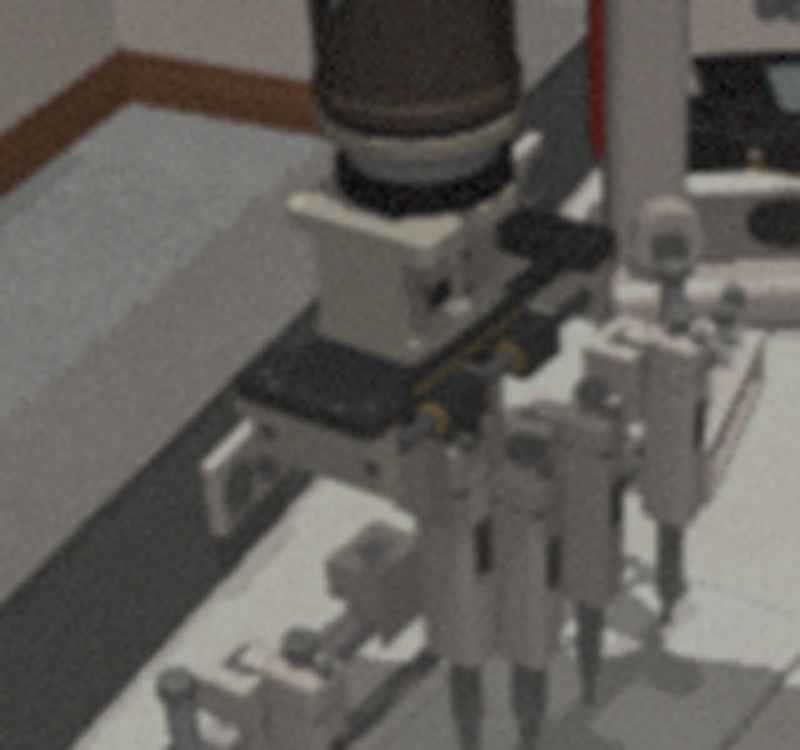

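```bash
python3 - <<'E'
from mv import *
to(.5772,.0431,.245,-9.4)
E
```

```text
delta cm [ 1.2195 -0.2139  2.2811] turn -0.18756200151976188 | pos [0.565  0.0429 0.2679] yaw -9.587562001519762 tilt [-0.0077  0.0037 -1.    ] F [ 1.5157 -0.5778 -1.8253] w 0.2775136978309678 t 5.2833
```

Emit:
arm_command --deltas '[{"xyz": [0.5, -0.1, 0.5], "turn": -0.18, "jaw": 255}, {"xyz": [0.9, -0.21, 1.2], "turn": -0.18, "jaw": 255}, {"xyz": [1.1, -0.21, 1.9], "turn": -0.18, "jaw": 255}, {"xyz": [1.17, -0.21, 2.25], "turn": -0.18, "jaw": 255}, {"xyz": [1.17, -0.21, 2.25], "turn": -0.18, "jaw": 255}]'

```text
clock: 5.7
position: [0.5758, 0.0431, 0.2442]
ee_rot: [-3.128, 0.257, 0.016]
force: [-0.2, -0.9, -1.4]
width: 0.277
```

Emit:
arm_command --deltas '[{"xyz": [0, 0, 0], "turn": 0, "jaw": 255}, {"xyz": [0, 0, 0], "turn": 0, "jaw": 255}, {"xyz": [0, 0, 0], "turn": 0, "jaw": 255}]'

```text
clock: 5.95
position: [0.5757, 0.0433, 0.2447]
ee_rot: [-3.128, 0.256, 0.014]
force: [0.3, 0.8, -1.1]
width: 0.282
```

```bash
cat >> mv.py <<'E'
def rk(n=0):
    o=observe();Rm=R.from_rotvec(o['ee_rot']).as_matrix();yaw=np.radians(-9.4)
    ex=np.array([np.cos(yaw),np.sin(yaw),0]);ey=np.array([-np.sin(yaw),np.cos(yaw),0])
    d=o['position']-np.array([.5772,.0431,0])
    fs=[];ts=[]
    for i in range(n): get_image('side');q=observe();fs.append(q['force']);ts.append(q['ft_torque'])
    f=np.mean(fs,0) if n else o['force'];m=np.mean(ts,0) if n else o['ft_torque']
    print('mm: x %.2f y %.2f z %.2f'%(d@ex*1e3,d@ey*1e3,d[2]*1e3),'yaw %.2f'%np.degrees(np.arctan2(Rm[1,0],Rm[0,0])),'tilt mrad x %.1f y %.1f'%(Rm[:,2]@ex*1e3,Rm[:,2]@ey*1e3),'F rack %.2f %.2f %.2f'%(f@ex,f@ey,f[2]),'M %.3f %.3f %.3f'%(m@ex,m@ey,m[2]),'w',o['width'],'t',observe()['clock'])
E
python3 -c "
from mv import *
rk(4);rk()"
```

```text
mm: x -1.47 y -0.03 z 244.66 yaw -9.37 tilt mrad x -9.4 y 1.9 F rack -0.17 -0.08 -1.00 M 0.026 0.032 0.008 w 0.2822433568092695 t 6.15
mm: x -1.31 y -0.14 z 244.53 yaw -9.38 tilt mrad x -9.5 y 1.9 F rack -0.39 -0.25 -0.70 M 0.005 0.081 0.003 w 0.28264227103197404 t 6.15
```

Emit:
arm_command --deltas '[{"xyz": [0, 0, -2], "turn": 0, "jaw": 255}, {"xyz": [0, 0, -4.5], "turn": 0, "jaw": 255}, {"xyz": [0, 0, -7], "turn": 0, "jaw": 255}, {"xyz": [0, 0, -8.5], "turn": 0, "jaw": 255}, {"xyz": [0, 0, -8.5], "turn": 0, "jaw": 255}]'

```text
clock: 6.57
position: [0.5782, 0.0433, 0.3334]
ee_rot: [-3.127, 0.257, 0.005]
force: [-0.3, -0.7, -1.0]
width: 0.283
```

Emit:
arm_command --deltas '[{"xyz": [0, 0, 0], "turn": 0, "jaw": 255}, {"xyz": [0, 0, 0], "turn": 0, "jaw": 255}, {"xyz": [0, 0, 0], "turn": 0, "jaw": 255}, {"xyz": [0, 0, 0], "turn": 0, "jaw": 255}]'

```text
clock: 6.9
position: [0.5777, 0.0432, 0.3322]
ee_rot: [-3.127, 0.257, 0.008]
force: [0.9, 1.0, -0.7]
width: 0.282
```

```bash
python3 -c "
from mv import *
rk();to(.5772,.0431,.245,-9.4)"
```

```text
mm: x 0.52 y 0.18 z 332.23 yaw -9.39 tilt mrad x -5.4 y 3.2 F rack 0.68 1.14 -0.65 M 0.028 -0.010 -0.008 w 0.2824241801533178 t 6.9
delta cm [-0.0049  0.0461  8.7231] turn 0.014770644450980086 | pos [0.5777 0.0432 0.3322] yaw -9.38522935554902 tilt [-0.0048  0.004  -1.    ] F [ 0.8571  1.0106 -0.6549] w 0.2824241801533178 t 6.9
```

Emit:
arm_command --deltas '[{"xyz": [0, 0.02, 1.5], "turn": 0, "jaw": 255}, {"xyz": [0, 0.04, 4.0], "turn": 0, "jaw": 255}, {"xyz": [0, 0.04, 6.5], "turn": 0, "jaw": 255}, {"xyz": [0, 0.04, 8.5], "turn": 0, "jaw": 255}, {"xyz": [0, 0.04, 9.4], "turn": 0, "jaw": 255}]'

```text
clock: 7.32
position: [0.5753, 0.0427, 0.2347]
ee_rot: [-3.129, 0.257, 0.016]
force: [0.0, -0.2, -1.5]
width: 0.282
```

```bash
python3 -c "
from mv import *
rk(6);rk()"
```

```text
mm: x -1.78 y -0.67 z 234.67 yaw -9.39 tilt mrad x -10.4 y 1.7 F rack -0.31 0.17 -1.54 M 0.020 0.038 0.005 w 0.2824803042537985 t 7.6167
mm: x 0.80 y 0.48 z 239.69 yaw -9.38 tilt mrad x -3.2 y 4.0 F rack -0.12 0.51 -1.91 M -0.004 0.032 0.017 w 0.279958426237542 t 7.6167
```

```bash
python3 -c "
from mv import *
rk(4);rk(4);rk()"
```

```text
mm: x 0.80 y 0.48 z 239.69 yaw -9.38 tilt mrad x -3.2 y 4.0 F rack -0.06 -0.20 -1.40 M 0.046 0.024 0.022 w 0.279958426237542 t 7.8167
mm: x 0.39 y 0.23 z 239.06 yaw -9.39 tilt mrad x -4.0 y 3.6 F rack -0.16 0.22 -1.07 M 0.054 0.047 0.009 w 0.27768281690052077 t 8.0167
mm: x 0.07 y 0.12 z 238.43 yaw -9.39 tilt mrad x -5.1 y 3.3 F rack -0.09 -0.10 -1.14 M 0.010 -0.005 -0.004 w 0.2795871094953378 t 8.0167
```

Emit:
arm_command --deltas '[{"xyz": [0, 0, 0.3], "turn": 0, "jaw": 255}, {"xyz": [0, 0, 0.6], "turn": 0, "jaw": 255}, {"xyz": [0, 0, 0.9], "turn": 0, "jaw": 255}, {"xyz": [0, 0, 1.1], "turn": 0, "jaw": 255}, {"xyz": [0, 0, 1.2], "turn": 0, "jaw": 255}]'

```text
clock: 8.43
position: [0.577, 0.0432, 0.2259]
ee_rot: [-3.128, 0.257, 0.009]
force: [0.0, -0.3, -2.1]
width: 0.281
```

```bash
python3 -c "
from mv import *
rk(4);rk(4);rk()"
```

```text
mm: x -0.25 y 0.07 z 225.85 yaw -9.39 tilt mrad x -5.8 y 3.1 F rack 0.25 0.05 -1.22 M 0.035 0.042 -0.018 w 0.2807144419088792 t 8.6333
mm: x 0.04 y 0.18 z 226.47 yaw -9.39 tilt mrad x -5.0 y 3.3 F rack 0.08 0.35 -1.15 M 0.035 0.027 -0.017 w 0.28218981928709225 t 8.8333
mm: x 0.06 y 0.18 z 226.58 yaw -9.39 tilt mrad x -4.8 y 3.3 F rack -0.04 0.07 -0.84 M 0.009 0.009 -0.020 w 0.2805521061902848 t 8.8333
```

Emit:
arm_command --deltas '[{"xyz": [0, 0, 0.1], "turn": 0, "jaw": 255}, {"xyz": [0, 0, 0.2], "turn": 0, "jaw": 255}, {"xyz": [0, 0, 0.3], "turn": 0, "jaw": 255}, {"xyz": [0, 0, 0.4], "turn": 0, "jaw": 255}, {"xyz": [0, 0, 0.4], "turn": 0, "jaw": 255}]'

```text
clock: 9.25
position: [0.5772, 0.0433, 0.2223]
ee_rot: [-3.127, 0.257, 0.008]
force: [-0.9, 0.2, -1.5]
width: 0.281
```

```bash
python3 -c "
from mv import *
rk(4);rk(4);rk()"
```

```text
mm: x 0.00 y 0.17 z 222.31 yaw -9.39 tilt mrad x -5.1 y 3.3 F rack -0.09 -0.36 -1.11 M 0.038 0.033 -0.012 w 0.2812368327104074 t 9.45
mm: x 0.06 y 0.20 z 222.59 yaw -9.39 tilt mrad x -4.8 y 3.3 F rack -0.01 0.08 -0.57 M 0.055 0.047 0.001 w 0.2809130360730336 t 9.65
mm: x 0.06 y 0.21 z 222.63 yaw -9.39 tilt mrad x -4.8 y 3.4 F rack -0.18 0.37 -0.82 M 0.048 0.029 0.013 w 0.28037243802939743 t 9.65
```

Emit:
arm_command --deltas '[{"xyz": [0, 0, 0.05], "turn": 0, "jaw": 255}, {"xyz": [0, 0, 0.1], "turn": 0, "jaw": 255}, {"xyz": [0, 0, 0.15], "turn": 0, "jaw": 255}, {"xyz": [0, 0, 0.2], "turn": 0, "jaw": 255}, {"xyz": [0, 0, 0.25], "turn": 0, "jaw": 255}]'

```text
clock: 10.07
position: [0.5775, 0.0433, 0.2202]
ee_rot: [-3.127, 0.257, 0.006]
force: [-0.0, -0.9, -0.7]
width: 0.28
```

```bash
python3 -c "
from mv import *
rk(4);rk(4);rk()"
```

```text
mm: x 0.25 y 0.22 z 220.16 yaw -9.39 tilt mrad x -4.4 y 3.4 F rack 1.23 -0.03 -1.46 M 0.067 -0.307 0.018 w 0.2795955267085703 t 10.2667
mm: x 0.21 y 0.22 z 220.11 yaw -9.39 tilt mrad x -4.5 y 3.4 F rack 2.06 0.12 -2.00 M 0.079 -0.397 -0.016 w 0.2786904883972079 t 10.4667
mm: x 0.21 y 0.27 z 220.14 yaw -9.38 tilt mrad x -4.5 y 3.4 F rack 2.32 0.01 -2.31 M 0.048 -0.407 -0.019 w 0.2800971772900873 t 10.4667
```

Emit:
arm_command --deltas '[{"xyz": [0.04, 0, 0], "turn": 0, "jaw": 255}, {"xyz": [0.08, 0, 0], "turn": 0, "jaw": 255}, {"xyz": [0.12, 0, 0], "turn": 0, "jaw": 255}, {"xyz": [0.12, 0, 0], "turn": 0, "jaw": 255}, {"xyz": [0.12, 0, 0], "turn": 0, "jaw": 255}]'

```text
clock: 10.88
position: [0.5785, 0.0431, 0.2201]
ee_rot: [-3.127, 0.257, 0.007]
force: [0.5, -0.0, -0.8]
width: 0.283
```

```bash
python3 -c "
from mv import *
rk(4);rk(4);rk()
save('side','s9.png',(150,80,310,230),5)"
```

```text
mm: x 1.29 y 0.21 z 220.06 yaw -9.39 tilt mrad x -4.8 y 3.4 F rack -0.01 -0.05 -1.29 M 0.040 0.004 -0.006 w 0.28306677009382875 t 11.0833
mm: x 1.36 y 0.20 z 220.10 yaw -9.39 tilt mrad x -4.6 y 3.4 F rack 0.67 -0.22 -0.79 M 0.054 0.015 -0.014 w 0.2807538852413903 t 11.2833
mm: x 1.39 y 0.21 z 220.11 yaw -9.39 tilt mrad x -4.5 y 3.4 F rack 0.87 -0.86 -0.98 M 0.010 -0.001 -0.022 w 0.278608481999458 t 11.2833
```

View pics/s9.png

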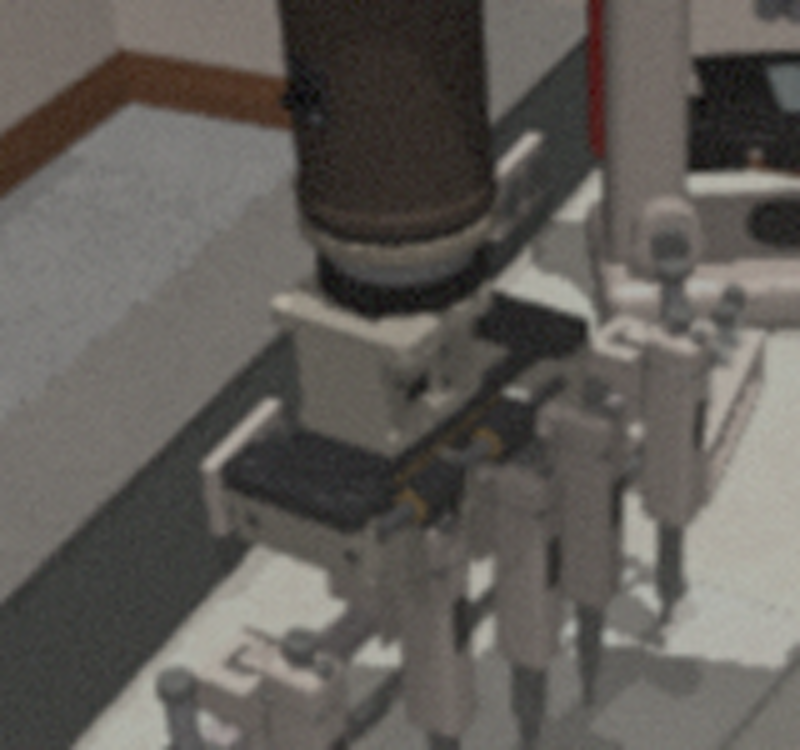

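Emit:
arm_command --deltas '[{"xyz": [0.01, 0, 0.06], "turn": 0, "jaw": 255}, {"xyz": [0.01, 0, 0.12], "turn": 0, "jaw": 255}, {"xyz": [0.01, 0, 0.18], "turn": 0, "jaw": 255}, {"xyz": [0.01, 0, 0.24], "turn": 0, "jaw": 255}, {"xyz": [0.01, 0, 0.3], "turn": 0, "jaw": 255}]'

```text
clock: 11.75
position: [0.5787, 0.0432, 0.2173]
ee_rot: [-3.127, 0.257, 0.006]
force: [-2.5, 0.4, 2.9]
width: 0.283
```

```bash
python3 -c "
from mv import *
rk(4);rk(3);rk()"
```

```text
mm: x 1.42 y 0.33 z 217.32 yaw -9.39 tilt mrad x -4.4 y 3.5 F rack -2.56 0.37 2.14 M 0.030 0.388 -0.036 w 0.2828302353144648 t 11.95
mm: x 1.39 y 0.36 z 217.24 yaw -9.38 tilt mrad x -4.5 y 3.5 F rack -2.05 0.55 2.57 M 0.089 0.377 0.026 w 0.2812610657946082 t 12.1
mm: x 1.45 y 0.35 z 217.23 yaw -9.38 tilt mrad x -4.4 y 3.6 F rack -1.99 0.74 2.32 M 0.113 0.354 0.019 w 0.2806802386129089 t 12.1
```

Emit:
arm_command --deltas '[{"xyz": [0, 0, 0.05], "turn": 0, "jaw": 255}, {"xyz": [0, 0, 0.1], "turn": 0, "jaw": 255}, {"xyz": [0, 0, 0.15], "turn": 0, "jaw": 255}, {"xyz": [0, 0, 0.2], "turn": 0, "jaw": 255}, {"xyz": [0, 0, 0.25], "turn": 0, "jaw": 255}]'

```text
clock: 12.52
position: [0.5787, 0.0433, 0.2148]
ee_rot: [-3.127, 0.257, 0.006]
force: [-2.7, 0.3, 5.0]
width: 0.28
```

```bash
python3 -c "
from mv import *
rk(3);rk(3);rk()"
```

```text
mm: x 1.41 y 0.41 z 214.77 yaw -9.38 tilt mrad x -4.4 y 3.6 F rack -3.32 0.38 3.93 M 0.069 0.564 0.021 w 0.28001177503218466 t 12.6667
mm: x 1.26 y 0.40 z 214.61 yaw -9.38 tilt mrad x -4.8 y 3.5 F rack -3.04 0.76 3.66 M 0.055 0.558 0.008 w 0.278538387112007 t 12.8167
mm: x 1.31 y 0.38 z 214.62 yaw -9.38 tilt mrad x -4.8 y 3.5 F rack -4.21 0.88 2.78 M 0.034 0.581 0.010 w 0.28231216596860387 t 12.8167
```

Emit:
arm_command --deltas '[{"xyz": [0, 0, 0.05], "turn": 0, "jaw": 255}, {"xyz": [0, 0, 0.1], "turn": 0, "jaw": 255}, {"xyz": [0, 0, 0.15], "turn": 0, "jaw": 255}, {"xyz": [0, 0, 0.2], "turn": 0, "jaw": 255}, {"xyz": [0, 0, 0.25], "turn": 0, "jaw": 255}]'

```text
clock: 13.23
position: [0.5781, 0.0432, 0.2117]
ee_rot: [-3.127, 0.256, 0.009]
force: [-3.6, 0.4, 1.2]
width: 0.278
```

```bash
python3 -c "
from mv import *
rk(3);rk(3);rk()"
```

```text
mm: x 0.89 y 0.29 z 211.67 yaw -9.38 tilt mrad x -5.8 y 3.3 F rack -3.40 0.56 -0.51 M 0.088 0.760 0.009 w 0.2779814880270805 t 13.3833
mm: x 0.83 y 0.26 z 211.54 yaw -9.38 tilt mrad x -6.0 y 3.2 F rack -3.50 -0.07 -1.50 M 0.084 0.773 -0.038 w 0.2815081300397959 t 13.5333
mm: x 0.88 y 0.24 z 211.60 yaw -9.38 tilt mrad x -5.9 y 3.2 F rack -3.21 0.01 -1.61 M 0.080 0.824 -0.063 w 0.28349430946607684 t 13.5333
```

Emit:
arm_command --deltas '[{"xyz": [0.02, 0, 0.06], "turn": 0, "jaw": 255}, {"xyz": [0.02, 0, 0.12], "turn": 0, "jaw": 255}, {"xyz": [0.02, 0, 0.18], "turn": 0, "jaw": 255}, {"xyz": [0.02, 0, 0.24], "turn": 0, "jaw": 255}, {"xyz": [0.02, 0, 0.3], "turn": 0, "jaw": 255}]'

```text
clock: 13.95
position: [0.5782, 0.0431, 0.2084]
ee_rot: [-3.128, 0.257, 0.009]
force: [-3.6, 0.9, -1.3]
width: 0.283
```

```bash
python3 -c "
from mv import *
rk(3);rk(3);rk()"
```

```text
mm: x 1.03 y 0.18 z 208.42 yaw -9.38 tilt mrad x -6.0 y 3.1 F rack -2.88 0.49 -2.90 M 0.050 0.718 -0.011 w 0.2826907507792985 t 14.1
mm: x 0.98 y 0.17 z 208.38 yaw -9.38 tilt mrad x -6.2 y 3.1 F rack -2.69 0.08 -2.36 M 0.066 0.711 -0.013 w 0.2826308341293442 t 14.25
mm: x 0.92 y 0.18 z 208.40 yaw -9.38 tilt mrad x -6.3 y 3.0 F rack -2.91 0.28 -2.55 M 0.039 0.695 -0.012 w 0.2826709645913743 t 14.25
```

Emit:
arm_command --deltas '[{"xyz": [0, 0, 0.05], "turn": 0, "jaw": 255}, {"xyz": [0, 0, 0.1], "turn": 0, "jaw": 255}, {"xyz": [0, 0, 0.15], "turn": 0, "jaw": 255}, {"xyz": [0, 0, 0.2], "turn": 0, "jaw": 255}, {"xyz": [0, 0, 0.25], "turn": 0, "jaw": 255}]'

```text
clock: 14.67
position: [0.5784, 0.0431, 0.206]
ee_rot: [-3.127, 0.257, 0.009]
force: [-3.1, -0.1, -1.3]
width: 0.279
```

```bash
python3 -c "
from mv import *
rk(3);rk(3);rk()"
```

```text
mm: x 1.18 y 0.20 z 206.01 yaw -9.38 tilt mrad x -5.7 y 3.2 F rack -1.96 0.07 -1.68 M 0.056 0.426 0.006 w 0.2794541575971685 t 14.8167
mm: x 1.06 y 0.19 z 205.94 yaw -9.38 tilt mrad x -6.0 y 3.1 F rack -1.58 0.19 -2.05 M 0.036 0.400 0.031 w 0.2792484769957166 t 14.9667
mm: x 0.98 y 0.17 z 205.90 yaw -9.38 tilt mrad x -6.2 y 3.1 F rack -1.93 0.24 -2.62 M 0.041 0.358 -0.000 w 0.27798427915833696 t 14.9667
```

Emit:
arm_command --deltas '[{"xyz": [0, 0, 0.03], "turn": 0, "jaw": 255}, {"xyz": [0, 0, 0.06], "turn": 0, "jaw": 255}, {"xyz": [0, 0, 0.09], "turn": 0, "jaw": 255}, {"xyz": [0, 0, 0.12], "turn": 0, "jaw": 255}, {"xyz": [0, 0, 0.12], "turn": 0, "jaw": 255}]'

```text
clock: 15.38
position: [0.5786, 0.0431, 0.2052]
ee_rot: [-3.127, 0.257, 0.008]
force: [-2.1, -0.5, 3.0]
width: 0.281
```

```bash
python3 -c "
from mv import *
rk(3);rk(3);rk()"
```

```text
mm: x 1.34 y 0.22 z 205.19 yaw -9.39 tilt mrad x -5.2 y 3.2 F rack -1.95 -1.22 3.86 M -0.140 0.319 -0.023 w 0.2806701886434319 t 15.5333
mm: x 1.34 y 0.20 z 205.18 yaw -9.39 tilt mrad x -5.2 y 3.2 F rack -2.20 -1.22 5.28 M -0.138 0.322 -0.006 w 0.2861195104974028 t 15.6833
mm: x 1.37 y 0.21 z 205.18 yaw -9.38 tilt mrad x -5.2 y 3.3 F rack -2.04 -0.96 5.14 M -0.165 0.290 -0.015 w 0.2819588871897665 t 15.6833
```

Emit:
arm_command --deltas '[{"xyz": [0, 0, 0], "turn": 0, "jaw": 255}, {"xyz": [0, 0, 0], "turn": 0, "jaw": 255}, {"xyz": [0, 0, 0], "turn": 0, "jaw": 255}, {"xyz": [0, 0, 0], "turn": 0, "jaw": 255}, {"xyz": [0, 0, 0], "turn": 0, "jaw": 255}]' --force 20

```text
clock: 16.1
position: [0.5786, 0.0431, 0.2052]
ee_rot: [-3.127, 0.257, 0.008]
force: [-1.7, 0.0, 3.8]
width: 0.284
```

```bash
python3 -c "
from mv import *
rk(3);rk()
save('side','s10.png',(170,100,310,240),5)"
```

```text
mm: x 1.36 y 0.25 z 205.20 yaw -9.38 tilt mrad x -5.2 y 3.3 F rack -2.15 -0.59 4.35 M -0.094 0.345 -0.006 w 0.2837862173567878 t 16.25
mm: x 1.37 y 0.21 z 205.18 yaw -9.39 tilt mrad x -5.2 y 3.3 F rack -1.76 -0.43 4.59 M -0.084 0.348 -0.001 w 0.2779300054455512 t 16.25
```

View pics/s10.png

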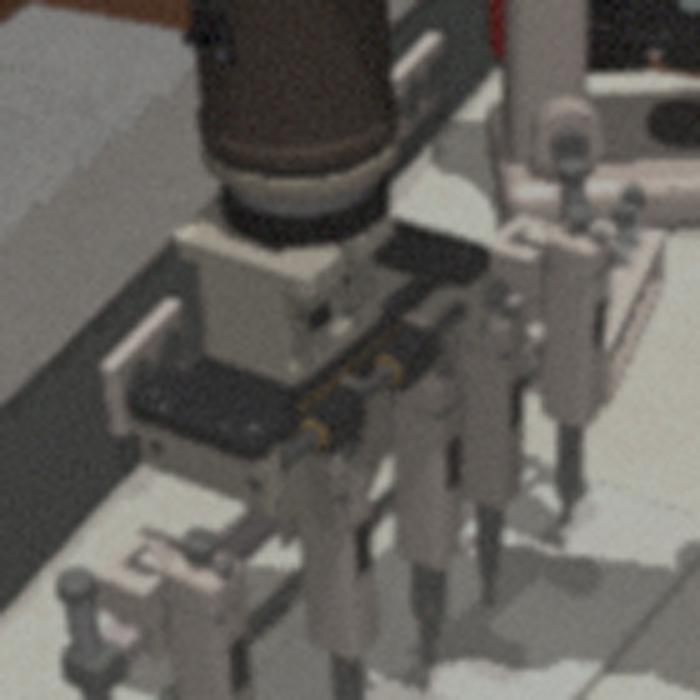

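Emit:
arm_command --deltas '[{"xyz": [0, 0, 0], "turn": 0, "jaw": 180}, {"xyz": [0, 0, 0], "turn": 0, "jaw": 175}, {"xyz": [0, 0, 0], "turn": 0, "jaw": 165}, {"xyz": [0, 0, 0], "turn": 0, "jaw": 155}, {"xyz": [0, 0, 0], "turn": 0, "jaw": 150}]'

```text
clock: 16.72
position: [0.5786, 0.0431, 0.205]
ee_rot: [-3.127, 0.257, 0.008]
force: [0.1, -0.9, 0.6]
width: 0.398
```

```bash
python3 -c "
from mv import *
rk(4);rk()
save('side','s11.png',(170,100,310,240),5)"
```

```text
mm: x 1.35 y 0.20 z 205.02 yaw -9.39 tilt mrad x -5.4 y 3.2 F rack 0.32 -0.05 -0.29 M 0.032 0.025 0.022 w 0.3980934973952681 t 16.9167
mm: x 1.36 y 0.24 z 205.15 yaw -9.38 tilt mrad x -5.2 y 3.3 F rack 0.73 0.31 0.65 M 0.065 0.020 0.015 w 0.40871617251154824 t 16.9167
```

View pics/s11.png

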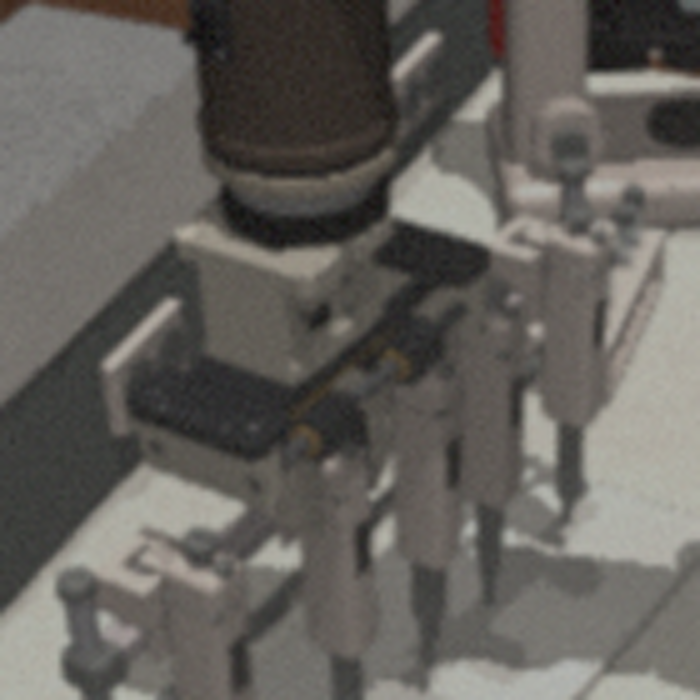

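Emit:
arm_command --deltas '[{"xyz": [0, 0, -0.6], "turn": 0, "jaw": 150}, {"xyz": [0, 0, -1.8], "turn": 0, "jaw": 150}, {"xyz": [0, 0, -3.6], "turn": 0, "jaw": 150}, {"xyz": [0, 0, -5.8], "turn": 0, "jaw": 150}, {"xyz": [0, 0, -8], "turn": 0, "jaw": 150}]'

```text
clock: 17.38
position: [0.5787, 0.0428, 0.2863]
ee_rot: [-3.127, 0.257, 0.008]
force: [0.1, 0.3, 1.8]
width: 0.413
```

```bash
python3 -c "
from mv import *
rk()"
```

```text
mm: x 1.53 y -0.10 z 286.32 yaw -9.38 tilt mrad x -5.7 y 3.2 F rack 0.02 0.29 1.83 M 0.017 0.071 -0.046 w 0.4131773572920014 t 17.3833
```

Now I'll back away towards the robot, so the arm no longer blocks the cameras.

Emit:
arm_command --deltas '[{"xyz": [-1, 0, -3], "turn": 0, "jaw": 150}, {"xyz": [-3, 2, -5], "turn": 0, "jaw": 150}, {"xyz": [-5, 5, -5], "turn": 0, "jaw": 150}, {"xyz": [-7, 8, -5], "turn": 0, "jaw": 150}, {"xyz": [-9, 11, -5], "turn": 0, "jaw": 150}]'

```text
clock: 17.8
position: [0.4712, -0.052, 0.3373]
ee_rot: [-3.128, 0.255, 0.006]
force: [0.0, -1.4, -0.8]
width: 0.413
```

Emit:
arm_command --deltas '[{"xyz": [-2, 3, 0], "turn": 0, "jaw": 150}, {"xyz": [-4, 6, 0], "turn": 0, "jaw": 150}, {"xyz": [-6, 9, 0], "turn": 0, "jaw": 150}, {"xyz": [-8, 12, 0], "turn": 0, "jaw": 150}, {"xyz": [-9, 14, 0], "turn": 0, "jaw": 150}]'

```text
clock: 18.22
position: [0.3568, -0.1777, 0.338]
ee_rot: [-3.128, 0.259, 0.005]
force: [0.6, -0.2, -0.6]
width: 0.414
```

```bash
python3 -c "
from mv import *
save('side','s12.png',(170,105,370,255),4)
save('top','t12.png',(200,140,365,255),4.8)
rk()"
```

```text
mm: x -180.74 y -254.61 z 337.99 yaw -9.68 tilt mrad x -3.5 y 2.2 F rack -0.47 0.40 -0.58 M 0.014 -0.003 0.004 w 0.40995233982653734 t 18.3167
```

View pics/s12.png

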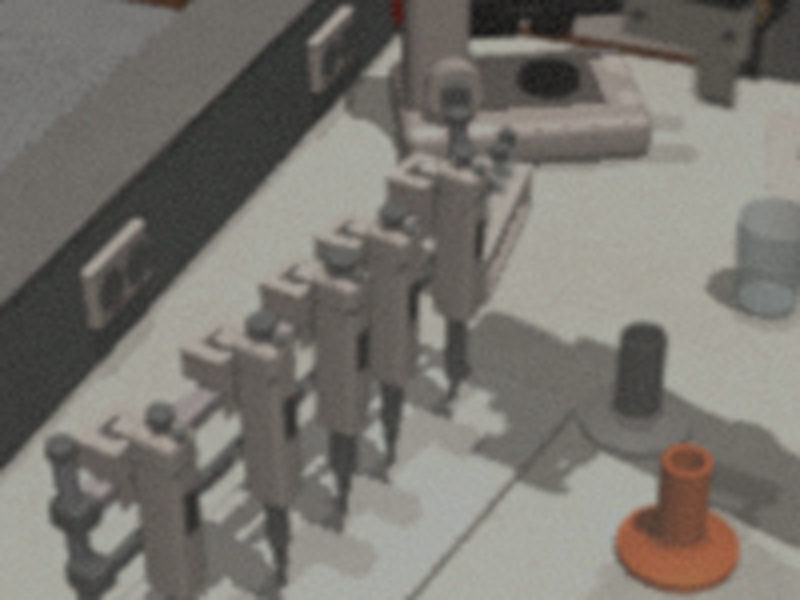

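View pics/t12.png

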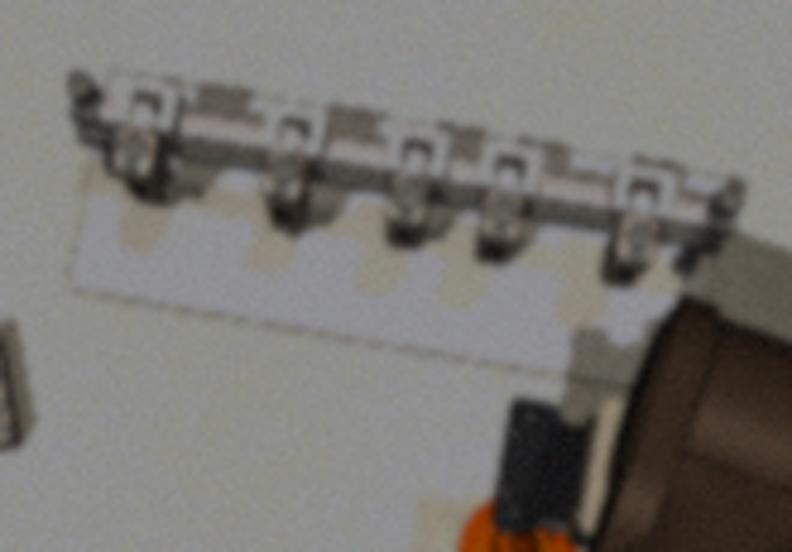

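The pictures show five hung pipettes; ours is at side-crop (268,400) and looks upright like the rest. I'll check its height and tilt against its neighbours.

```bash
python3 - <<'E'
from fit import *
for n in('side','top'):
    P=cloud(load(n)).reshape(-1,3); P=P[~np.isnan(P[:,0])]
    for k,c in dict(h1=(.5946,.1418),ours=(.579,.043),h2=(.564,-.0366),h3=(.5535,-.098),h4=(.539,-.187)).items():
        if n=='top': c=(c[0]-.002,c[1])
        else: c=(c[0]+.002,c[1])
        r=[]
        for z0,z1 in((.13,.175),(.19,.235)):
            q=sel(P,c,.024,z0,z1); r.append(fitbox(q,c,-.016,.016,.013,yaw=-.164)[0] if len(q)>15 else None)
        q=sel(P,c,.010,.235,.275)
        print(n,k,'low/high axis',r,'top z p90',np.percentile(q[:,2],90),len(q))
E
```

```text
side h1 low/high axis [array([0.5977, 0.1415]), array([0.5961, 0.1419])] top z p90 0.2551382444267688 54
side ours low/high axis [array([0.58  , 0.0445]), array([0.5803, 0.0445])] top z p90 0.25622034040182085 39
side h2 low/high axis [array([ 0.5677, -0.0372]), array([ 0.5662, -0.0368])] top z p90 0.2552799081214344 39
side h3 low/high axis [array([ 0.5574, -0.0982]), array([ 0.5558, -0.0977])] top z p90 0.25507641496395156 44
side h4 low/high axis [array([ 0.5427, -0.186 ]), array([ 0.5416, -0.1858])] top z p90 0.2540621157339414 26
top h1 low/high axis [array([0.5945, 0.1409]), array([0.5939, 0.1411])] top z p90 0.2564126431447577 29
top ours low/high axis [array([0.5768, 0.0438]), array([0.5779, 0.0439])] top z p90 0.25729225734751704 37
top h2 low/high axis [None, array([ 0.5634, -0.037 ])] top z p90 0.2559068406654248 31
top h3 low/high axis [array([ 0.5545, -0.0986]), array([ 0.5525, -0.0989])] top z p90 0.25518067328453536 28
top h4 low/high axis [array([ 0.5397, -0.1865]), array([ 0.538 , -0.1864])] top z p90 0.25660680306179157 30
```

```bash
cat > tl.py <<'E'
from fit import *
from h import *
def run(N=10,cams=('side','top')):
  yaw=-.164
  for n in cams:
    Ps=[]
    for i in range(N):
        d=get_image(n);P=cloud(d).reshape(-1,3);Ps.append(P[~np.isnan(P[:,0])])
    P=np.vstack(Ps)
    for k,c in dict(h1=(.5946,.1418),ours=(.579,.0435),h2=(.564,-.0366),h3=(.5535,-.098),h4=(.539,-.187)).items():
        c=(c[0]+(-.002 if n=='top' else .002),c[1])
        q=sel(P,c,.026,.135,.238); x,y=loc(q,c,yaw); z=q[:,2]-.19
        f=lambda p:sdf(x-p[0]-p[2]*z,y-p[1]-p[3]*z,-.016,.016,.013)
        r=least_squares(f,[0,0,0,0],loss='soft_l1',f_scale=.0007)
        t=sel(P,c,.030,.236,.249); tz=np.median(t[:,2]); b=sel(P,c,.006,.249,.275)
        print(n,k,'axis mm %.2f %.2f tilt mrad(x,y per z up) %.1f %.1f'%(r.x[0]*1e3,r.x[1]*1e3,r.x[2]*1e3,r.x[3]*1e3),'handle top %.4f'%tz,'button %.4f'%np.median(b[:,2]),len(q)//N)
E
python3 -c "
from tl import *
run()
print(observe()['clock'])"
```

```text
side h1 axis mm 0.18 -0.08 tilt mrad(x,y per z up) -21.4 1.5 handle top 0.2406 button 0.2545 635
side ours axis mm -0.86 0.99 tilt mrad(x,y per z up) 7.6 1.2 handle top 0.2411 button 0.2550 576
side h2 axis mm 1.04 -0.03 tilt mrad(x,y per z up) -23.3 2.3 handle top 0.2405 button 0.2546 512
side h3 axis mm 0.82 0.21 tilt mrad(x,y per z up) -22.6 1.2 handle top 0.2406 button 0.2544 445
side h4 axis mm 1.05 1.44 tilt mrad(x,y per z up) -17.9 1.8 handle top 0.2407 button 0.2541 453
top h1 axis mm 1.70 -0.53 tilt mrad(x,y per z up) 0.3 3.9 handle top 0.2406 button 0.2535 130
top ours axis mm 0.54 0.17 tilt mrad(x,y per z up) 29.3 4.8 handle top 0.2405 button 0.2541 118
top h2 axis mm 2.16 -0.40 tilt mrad(x,y per z up) 4.0 -6.6 handle top 0.2408 button 0.2528 95
top h3 axis mm 2.37 -0.35 tilt mrad(x,y per z up) -6.1 -9.7 handle top 0.2402 button 0.2539 99
top h4 axis mm 2.07 0.74 tilt mrad(x,y per z up) -0.2 -8.1 handle top 0.2402 button 0.2537 112
19.3167
```

```bash
python3 -c "
from mv import *
rk(); print(sign_off())"
```

```text
mm: x -178.90 y -251.20 z 337.23 yaw -9.33 tilt mrad x -4.2 y 3.4 F rack -0.22 0.10 -0.25 M 0.086 0.048 0.006 w 0.4121256924637739 t 19.3167
the job is handed in; nothing more can be done
None
```

I lifted the pipette out of its stand and hung it in the empty place, second from the +y end of the rack. I let go there and handed the job in at about 19.3 s, with the arm clear of everything.

- **Search:** I lowered the hook's lip lightly and felt the slot's front wall at about 2 N. I moved back about 1.2 mm until that force disappeared, then went on down.
- **Press:** The catch resisted at about 3–6 N, and past its crest the vertical force turned into a slight downward pull. It then rose to about 6 N as the hook's arm came to rest on the hanger, close to the nominal home height. No force I read during the press went above about 7 N, though I only sampled it between moves.
- **Final checks:** Both cameras show five pipettes hanging in line, and the neighbours are where they were. Our handle and button tops are within about 0.6 mm of the others.
- **One disagreement:** Our pipette leans about 1.5–2° differently from its neighbours, with its lower end slightly further out. The camera calibration can't show which of them is truly upright. I judged the lean acceptable and did not push the pipette again. I also did not tug on it to test the catch; that it snapped is inferred from the forces and the height.

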